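Open the stuck jar on the shop counter

ROBOT

A 6-joint arm with a two-finger parallel gripper is mounted at the origin on the work surface. World frame = base frame: x ahead of the robot, y to its left, z up, the work surface at z = 0. Lengths are in m, angles in degrees, forces in N, time in s.
With the tool pointing down it reaches from about 0.35 to 0.875 m from the base axis. Payload 4.2 kg.
Tool frame: the origin (TCP) lies on the centre line of the jaws, within the pads' length; the fingertips stand 19 mm ahead of it and the grasp point (between the pads) is the TCP; x points along the fingers, y is the direction in which the jaws open and shut, and the axes are right-handed (so a half turn about x gives the same grasp; the last joint's range is limited). The gripper opens to 87 mm and grips with 3 to 60 N. Pads are 19 mm wide; open, the fingers measure 117 mm over their backs; the gripper's body (75 mm by 190 mm) begins 51 mm behind the grasp point.
Start: joints at [-55.772, 22.042, 0.453, 0, -68.411, -14.817], TCP at [0.208, -0.589, 0.242] pointing down, gripper open.
Joint ranges: [-179.83, 179.83], [-69.29, 118.12], [-61.27, 80.66], [-181.25, 117.63], [-171.15, -9.14], [-177.46, 177.46]. Speed limits (degrees/s): [159.86, 159.86, 180, 180, 180, 180].

INTERFACE

Orientations are given as a 3x3 rotation matrix whose columns are the frame's x, y, z axes.
In Python, from station import r, viewer, job, spotter gives the robot as it stands.
- The arm moves only by the tool play_rows, never from a script. Its argument "commands" is a list of rows, each an object of numbers: "fingers": the gripper command: -1 is fully open, 1 is shut, values between are in proportion; "tx", "ty", "tz": the shift along the tool's x, y, z normalised to -1 to 1, where 1 is 750 mm; "ax", "ay", "az": the turn, a rotation vector about the tool's x, y, z normalised to -1 to 1, where 1 is pi rad. In form: [{"fingers": .., "tx": .., "ty": .., "tz": .., "ax": .., "ay": .., "az": ..}, ...]. A call has 1 to 5 rows; each row is the pose to reach, as a shift and turn from the pose commanded when the call began, along the tool's axes at that moment, turning the shorter way round; what a row does not reach only later rows make up. A row lasts 1/12 s, in which the tool goes at most 41.7 mm and 7.16 degrees, less where a joint would pass 70% of its speed; a pose out of reach is approached as far as the arm can. A call with a number of a shift or a turn outside -1 to 1 is refused whole. A call with a gripper value outside its range is refused whole. The fingers move at their own pace and stop on an object; the grip force is fixed at half the most. Time passes only in rows, so rows that repeat a pose let the fingers close. It gives the time, the measured TCP pose, the force and the opening at its end, in the units of the state.
- r.sense(): the state, without advancing time (a new reading comes with each control period).
- viewer.capture(name): name is "scene" or "top"; returns a dict with "image" (480x640x3 uint8, red, green, blue), "fx", "fy", "cx", "cy" (pixels), "R" (3x3) and "t" (3): a world point X has camera coordinates R X + t. Camera axes: x right, y down, z forward; pixel columns grow to the right and rows downward; lengths in m; the calibration is good to about 2 mm. A picture is of the moment at which its call begins. There is no depth.
- job.finish_job(): hands the job in, once; it reports no verdict.
Trained networks look in a picture, given as the dict that the camera call returned (one of the last four; its "shot" number tells which), for a name from the list of things; names that differ only in an ending like _2 or _b are one class to them, and where a whole thing is asked for, a point or a joint stands for the part that bears it (a point fixed in the world has none). Each returns a list of dicts, best first, with "score" (0 to 1); they miss things now and then, are a little off and sometimes report something else, mostly with a low value. They report only what shows in the picture. A call takes as long as a camera call. They do not tell look-alikes from the thing itself.
- spotter.find_in(name, picture): "uv" ([column, row] in pixels, amid what is visible of it).
- spotter.silhouettes(name, picture): "region" (480x640 bool, what is visible of it) and "uv" ([column, row] in pixels, amid what is visible of it).
The state is a dict: "time_s": time; "joints": joint angles; "joint_velocities": joint speeds; "effort": joint torques, N m; "tcp_pos": TCP position; "ee_rot": TCP orientation; "wrist_force": force on the tool from outside, world axes, zero at the start; "moment": the same for the moment, N m; "gripper_width": opening from 0.0 (shut) to 1.0 (fully open).
Only numpy, scipy, OpenCV 4.12 (cv2) and the standard library are available. Lean on these libraries where they do the work, as an engineer would, in place of code of your own. Each camera call takes 0.05 s, during which the arm holds its last target. There are 200 camera calls.

TASK

The cap of the jar in the steel holder is stuck. Break it loose with a short hard anticlockwise twist (seen from above), spin it gently on until it just comes up against its stop, without jamming it there, lift it straight off without prying or forcing it against the glass, and set it down, open side down, on the wooden serving board. Do not drop the cap, and leave everything else on the counter where it is.

Things in the scene. Friction and masses are not known exactly. Their poses are not given: they have to be found in the camera images.
- cap_center (a point): centre (half-way up, on the axis) of the jar's plain steel 16-sided cap: 62 mm across the flats, 28 mm high, 50 to 85 g, skirt open below; z up. On the closed jar its lower edge is 150 mm above the counter; below it the neck is bare and 40 mm wide for 24 mm, so fingers may reach a little below the edge. A set-down cap rests on its lower edge.
- cap: the same cap; origin at the centre of its lower edge, 14 mm below cap_center. Stuck: it takes about 1 Nm to start it anticlockwise (seen from above), and after about a third of a radian it comes loose at once and turns almost freely. A 20 N squeeze may slip on it, 60 N holds. It does not rise as it turns; play 1.5 mm sideways, 0.08 rad in turning.
- jar_mouth (a point): centre of the top of the jar's neck, hidden under the cap, 164 mm above the counter, on the cap's axis; z up.
- jar: the amber glass jar (body 90 mm wide, shoulder up to 126 mm) in its round steel holder, 124 mm wide, fixed to the counter; origin underneath on the axis. Lugs hold the cap down (1.5 mm of lift play) until, 1.1 to 2.4 rad from where it was found (varies, cannot be seen), it meets a hard stop (the glass stands 0.5 Nm there): there, and up to 0.15 rad short of it, it lifts off freely.
- board_top (a point): the centre of the upper face of the dark wooden square serving board: 170 by 170 mm, 18 mm thick, lying flat and fixed; z is up.
- tin: bystander, to be left alone: a small tin, 54 mm wide, 55 mm high, between jar and board; origin at the centre of its underside
- jar_small: bystander, to be left alone: a small closed jar, 60 mm wide, 85 mm high, at the back; origin at the centre of its underside
- jar_wide: bystander, to be left alone: a wide closed jar, 80 mm wide, 110 mm high, at the back; origin at the centre of its underside
- bottle: bystander, to be left alone: a bottle, 66 mm wide, 170 mm high, at the back; origin at the centre of its underside
- cake_box: bystander, to be left alone: a flat white cake box, 120 x 160 x 50 mm, at the left front; origin at the centre of its underside
- spatula: bystander, to be left alone: a spatula lying at the right; origin at the centre of its underside
- saucer: bystander, to be left alone: a white plate, 120 mm wide, 20 mm high, in front of the robot; origin at the centre of its underside
- tin_flat: bystander, to be left alone: a flat tin, 84 mm wide, 35 mm high, at the left; origin at the centre of its underside
Not all that is in view belongs to the job. Leave any green or red look-alike of the jar alone.

How it is judged (in metres and radians):
On the way:
1. the cap has been lifted straight off the neck, upright, in the fingers (z of cap_center in the frame of jar_mouth above 0.018 m and horizontal distance between cap_center and jar_mouth below 0.03 m and angle between cap_center's own z axis and vertical below 0.3 rad and contact force between the fingers and cap above 0.3 N), for 0.05 s.
At the end, for the whole second after the job is handed in: the cap stands open side down, flat (within 0.1 rad) on the wooden board's face, its centre at least 15 mm inside its edges, at rest and let go; the jar is open (x of cap_center in the frame of board_top between -0.07 and 0.07 m and y of cap_center in the frame of board_top between -0.07 and 0.07 m and z of cap_center in the frame of board_top between 0.01 and 0.018 m and angle between cap_center's own z axis and vertical below 0.1 rad and linear speed of cap below 0.02 m/s); the robot touches nothing.
It fails at once if the cap is jammed into its stop: more than 20 N on either stop (contact force between cap and jar_c11 above 20 N or contact force between cap and jar_c17 above 20 N).
It fails at once if the cap is forced against the glass jar (pried up before it is free, or pushed sideways or down): more than 120 N between cap and jar (contact force between cap and jar above 120 N).
It fails at once if the cap is dropped or flung: faster than 0.5 m/s out of the fingers (linear speed of cap above 0.5 m/s and contact force between the fingers and cap below 0.05 N).
It fails at once if a bystander is moved more than 20 mm (distance of any of tin, jar_small, jar_wide, bottle, cake_box, spatula, saucer, tin_flat from where it was at the start of the episode above 0.02 m).
It also fails if it takes over 72 s, if anything falls off the work surface, if the arm or the gripper's body presses on something with over 40 N, if the wrist force passes 120 N, or if a joint passes its speed limit or range.

## Working session

There is one attempt and no reset: what is moved stays moved. The work goes in short steps, Python scripts to look and compute and a tool call to move; the robot and the scene stay as the last step left them, time stands still between calls to the robot, and variables do not carry over. Pictures are saved under pics/ and viewed, about 8 in all and at most 12, crops included, and the job is handed in when it is done.

Besides the shell and the picture viewer there is one more tool, called after "Emit:" as a command line: name --argument value ..., lists and objects as JSON in quotes. play_rows: Moves the arm, as the interface text tells. Its arguments: {"type":"object","properties":{"commands":{"type":"array"}},"required":["commands"]}

```bash
ls; mkdir -p pics; python3 - <<'E'
from station import r, viewer, job, spotter
import cv2, numpy as np
s=r.sense(); print(s)
for n in ("scene","top"):
    p=viewer.capture(n); cv2.imwrite(f"pics/{n}0.png",p["image"][...,::-1])
    print(n,p["fx"],p["cx"],p["cy"],np.round(p["R"],4).tolist(),np.round(p["t"],4).tolist())
    for o in ("cap","jar","board_top","tin","jar_wide"):
        for d in spotter.silhouettes(o,p)[:3]:
            g=d["region"]; ys,xs=np.where(g); print(o,round(d["score"],2),np.round(d["uv"],1),g.sum(),xs.min(),xs.max(),ys.min(),ys.max(), p["image"][g].mean(0).round())
E
```

```text
pics
{'time_s': 0.0, 'joints': array([-5.57723314e+01,  2.20903707e+01,  3.79890027e-01, -2.64025749e-02,
       -6.84130468e+01, -1.48162210e+01]), 'joint_velocities': array([-0.01968085,  0.12195063, -0.0936505 ,  0.02683391,  0.07113518,
        0.10319537]), 'effort': array([-2.17899183e-04, -3.90659881e+01,  1.87408358e+01,  4.21979517e+00,
        1.11531367e-02, -1.92418211e-04]), 'tcp_pos': array([ 0.2075338 , -0.58893833,  0.24047115]), 'ee_rot': array([[-8.58389727e-04, -3.32188296e-01,  9.43212701e-01],
       [ 2.02355556e-03,  9.43210540e-01,  3.32189377e-01],
       [-9.99997584e-01,  2.19379125e-03, -1.37440766e-04]]), 'wrist_force': array([ 0.00460833, -0.56832122,  0.70085273]), 'moment': array([-0.00026094, -0.01839822,  0.00661855]), 'gripper_width': 1.0053080230311653}
scene 492.2787959458121 319.6219123325927 233.67095360554532 [[-0.1111, 0.9937, 0.0147], [0.7987, 0.098, -0.5936], [-0.5913, -0.0542, -0.8046]] [0.1607, -0.3619, 1.6897]
cap 0.79 [269.4 227.1] 608 253 279 214 242 [141. 134. 127.]
jar 0.94 [271.3 258.5] 1654 249 293 234 282 [86. 61. 45.]
jar 0.91 [18
[... 459 characters left out ...]
19736 239.47101098706102 [[-0.0159, -0.9998, -0.0074], [-0.9937, 0.0166, -0.1104], [0.1105, 0.0056, -0.9939]] [-0.0926, 0.5673, 1.4309]
cap 0.57 [367.8 230.9] 326 357 376 217 237 [193. 181. 163.]
jar 0.93 [449.  305.3] 1175 432 472 285 322 [166.  44.  40.]
jar 0.73 [386.  305.8] 1108 369 405 287 324 [ 60. 123.  64.]
jar 0.67 [359.9 240.1] 639 345 380 216 251 [101.  78.  60.]
board_top 0.63 [242.7 237.5] 2497 217 269 213 266 [103.  60.  39.]
board_top 0.46 [295.4 242.1] 198 287 302 238 252 [220. 212. 195.]
board_top 0.3 [356.6 240.6] 731 345 381 215 251 [104.  81.  63.]
tin 0.53 [291.6 245.3] 198 288 303 238 253 [216. 208. 192.]
jar_wide 0.65 [336.7 175. ] 574 324 347 159 188 [157. 138. 119.]
```

```bash
python3 - <<'E'
import cv2,numpy as np
a=cv2.imread("pics/top0.png")[120:360,190:490];b=cv2.imread("pics/scene0.png")[130:370,150:470]
cv2.imwrite("pics/topc.png",cv2.resize(a,(750,600),interpolation=cv2.INTER_CUBIC));cv2.imwrite("pics/scenec.png",cv2.resize(b,(800,600),interpolation=cv2.INTER_CUBIC))
E
```

```text
(no output)
```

View pics/topc.png

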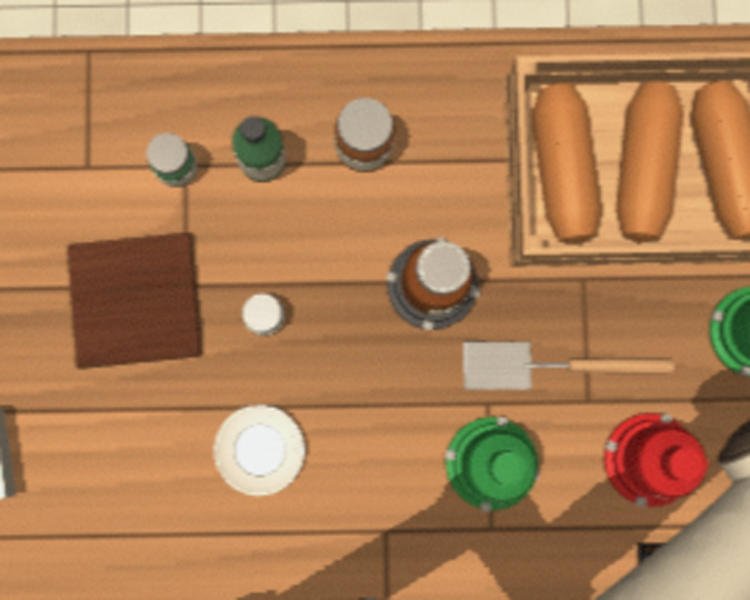

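View pics/scenec.png

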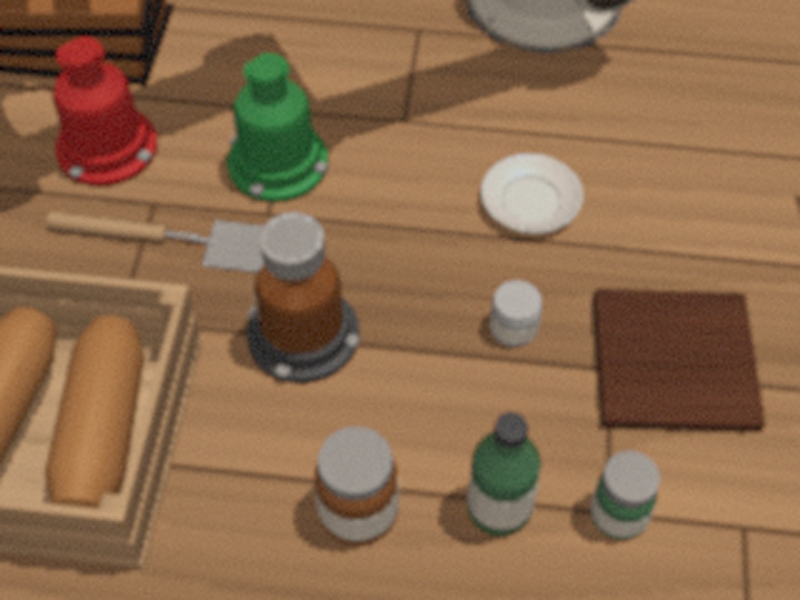

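```bash
cat >u.py <<'E'
import cv2,numpy as np
from scipy.optimize import least_squares,minimize
def proj(p,X):
    c=np.atleast_2d(X)@np.array(p["R"]).T+np.array(p["t"]).ravel()
    return np.c_[p["fx"]*c[:,0]/c[:,2]+p["cx"],p["fy"]*c[:,1]/c[:,2]+p["cy"]]
def ray(p,uv,z):
    R=np.array(p["R"]);t=np.array(p["t"]).ravel();C=-R.T@t
    d=R.T@np.array([(uv[0]-p["cx"])/p["fx"],(uv[1]-p["cy"])/p["fy"],1]);return (C+d*(z-C[2])/d[2])[:2]
def hull(p,P):
    m=np.zeros((1920,2560),np.uint8);h=cv2.convexHull(((proj(p,P)+.5)*4).astype(np.float32)).astype(np.int32)
    cv2.fillConvexPoly(m,h,1);return cv2.resize(m.astype(np.float32),(640,480),interpolation=cv2.INTER_AREA)
def fit(ps,masks,model,x0):
    f=lambda x:sum(((hull(p,model(x))-m)**2).sum() for p,m in zip(ps,masks))
    s=minimize(f,x0,method="Nelder-Mead",options=dict(initial_simplex=np.vstack([x0]+[np.array(x0)+np.eye(len(x0))[i]*(.012 if i<2 else .15) for i in range(len(x0))]),xatol=1e-4,fatol=.1));return s.x,s.fun
A=np.linspace(0,2*np.pi,48,endpoint=False)
def cyl(x,y,r,z0,z1): return np.array([[x+r*np.cos(a),y+r*np.sin(a),z] for a in A for z in(z0,z1)])
def box(x,y,th,h,z0,z1):
    c,s=np.cos(th),np.sin(th)
    return np.array([[x+c*a-s*b,y+s*a+c*b,z] for a in(-h,h) for b in(-h,h) for z in(z0,z1)])
E
python3 - <<'E'
from u import *
from station import viewer,spotter
P=[viewer.capture(n) for n in("scene","top")]
def gets(o,seed):
    out=[]
    for p in P:
        best=None
        for d in spotter.silhouettes(o,p):
            uv=proj(p,seed)[0]; e=np.hypot(*(np.array(d["uv"])-uv))
            if e<20 and (best is None or e<best[0]): best=(e,d["region"].astype(np.float32))
        out.append(best and best[1])
    return out
print("cap rays", ray(P[0],(267.2,225.5),.178),ray(P[1],(367.6,226.),.178))
print("jar foot rays"); bd=ray(P[1],(242.7,237.5),.018);tn=ray(P[1],(295.4,244),.055);print(bd,tn, ray(P[0],(418.5,271.6),.018))
c=ray(P[1],(367.6,226.),.178)
for o,seed,mod,x0 in (("cap",[*c,.164],lambda x:cyl(x[0],x[1],.0312,.150,.178),c),
  ("board_top",[*bd,.018],lambda x:box(x[0],x[1],x[2],.085,0,.018),[*bd,0.05]),
  ("tin",[*tn,.03],lambda x:cyl(x[0],x[1],.027,0,.055),tn)):
    M=gets(o,np.array(seed))
    for sel in ([0,1],[0],[1]):
        if any(M[i] is None for i in sel): continue
        print(o,sel,fit([P[i] for i in sel],[M[i] for i in sel],mod,list(x0)),[M[i].sum() for i in sel])
E
```

```text
cap rays [ 0.58822571 -0.22840288] [ 0.58821725 -0.23181483]
jar foot rays
[0.57857049 0.17737587] [ 0.54968949 -0.00391519] [0.57354019 0.17029424]
cap [0, 1] (array([ 0.58576527, -0.23109862]), np.float64(36.21484375)) [np.float32(539.0), np.float32(363.0)]
cap [0] (array([ 0.58507205, -0.23184861]), np.float64(26.39453125)) [np.float32(539.0)]
cap [1] (array([ 0.58603543, -0.23097983]), np.float64(6.80078125)) [np.float32(363.0)]
board_top [0, 1] (array([0.57170395, 0.17524278, 0.08534686]), np.float64(189.0859375)) [np.float32(3501.0), np.float32(2598.0)]
board_top [0] (array([0.56927512, 0.17452496, 0.08704279]), np.float64(120.03515625)) [np.float32(3501.0)]
board_top [1] (array([0.57200447, 0.17572913, 0.08253084]), np.float64(51.671875)) [np.float32(2598.0)]
tin [0, 1] (array([ 0.5462297 , -0.00213447]), np.float64(56.12890625)) [np.float32(476.0), np.float32(212.0)]
tin [0] (array([ 0.54598022, -0.00141811]), np.float64(34.08984375)) [np.float32(476.0)]
tin [1] (array([ 0.54665914, -0.00303882]), np.float64(20.51953125)) [np.float32(212.0)]
```

Emit:
play_rows --commands '[{"fingers": -1,"tx": -0.05,"ty": 0,"tz": 0,"ax": 0,"ay": 0,"az": 0},{"fingers": -1,"tx": -0.08,"ty": 0.01,"tz": 0.03,"ax": 0.03,"ay": 0,"az": 0},{"fingers": -1,"tx": -0.08,"ty": 0.03,"tz": 0.07,"ax": 0.06,"ay": 0,"az": 0},{"fingers": -1,"tx": -0.08,"ty": 0.05,"tz": 0.12,"ax": 0.09,"ay": 0,"az": 0},{"fingers": -1,"tx": -0.08,"ty": 0.07,"tz": 0.165,"ax": 0.12,"ay": 0,"az": 0}]'

```text
time_s: 1.42
tcp_pos: [0.3079, -0.4979, 0.3021]
ee_rot: [[0.001, 0.044, 0.999], [-0.001, 0.999, -0.044], [-1.0, -0.001, 0.001]]
wrist_force: [1.4, 0.8, 0.7]
gripper_width: 0.998
```

Emit:
play_rows --commands '[{"fingers": -1,"tx": 0,"ty": 0.037,"tz": 0.035,"ax": 0.038,"ay": 0,"az": 0},{"fingers": -1,"tx": 0,"ty": 0.074,"tz": 0.07,"ax": 0.076,"ay": 0,"az": 0},{"fingers": -1,"tx": 0,"ty": 0.111,"tz": 0.105,"ax": 0.114,"ay": 0,"az": 0},{"fingers": -1,"tx": 0,"ty": 0.148,"tz": 0.14,"ax": 0.152,"ay": 0,"az": 0},{"fingers": -1,"tx": 0,"ty": 0.186,"tz": 0.177,"ax": 0.19,"ay": 0,"az": 0}]'

```text
time_s: 1.83
tcp_pos: [0.4435, -0.3654, 0.3019]
ee_rot: [[0.0, 0.588, 0.809], [-0.0, 0.809, -0.588], [-1.0, 0.0, 0.001]]
wrist_force: [1.0, -0.8, -0.5]
gripper_width: 0.997
```

Emit:
play_rows --commands '[{"fingers": -1,"tx": 0,"ty": 0.05,"tz": 0.01,"ax": 0.038,"ay": 0,"az": 0},{"fingers": -1,"tx": 0,"ty": 0.1,"tz": 0.02,"ax": 0.076,"ay": 0,"az": 0},{"fingers": -1,"tx": 0,"ty": 0.15,"tz": 0.03,"ax": 0.114,"ay": 0,"az": 0},{"fingers": -1,"tx": 0,"ty": 0.2,"tz": 0.04,"ax": 0.152,"ay": 0,"az": 0},{"fingers": -1,"tx": 0,"ty": 0.245,"tz": 0.045,"ax": 0.19,"ay": 0,"az": 0}]'

```text
time_s: 2.25
tcp_pos: [0.5787, -0.2356, 0.3014]
ee_rot: [[0.0, 0.941, 0.339], [-0.0, 0.339, -0.941], [-1.0, 0.0, 0.0]]
wrist_force: [0.0, -0.2, 0.2]
gripper_width: 1.001
```

Emit:
play_rows --commands '[{"fingers": -1,"tx": 0,"ty": 0,"tz": 0,"ax": 0.038,"ay": 0,"az": 0},{"fingers": -1,"tx": 0,"ty": 0,"tz": 0,"ax": 0.076,"ay": 0,"az": 0},{"fingers": -1,"tx": 0,"ty": 0,"tz": 0,"ax": 0.114,"ay": 0,"az": 0},{"fingers": -1,"tx": 0,"ty": 0,"tz": 0,"ax": 0.114,"ay": 0,"az": 0},{"fingers": -1,"tx": 0,"ty": 0,"tz": 0,"ax": 0.114,"ay": 0,"az": 0}]'

```text
time_s: 2.67
tcp_pos: [0.5771, -0.2372, 0.3015]
ee_rot: [[-0.0, 1.0, -0.003], [0.0, -0.003, -1.0], [-1.0, -0.0, -0.0]]
wrist_force: [-0.7, -1.1, 0.2]
gripper_width: 1.001
```

```bash
python3 - <<'E'
from station import r
import numpy as np
s=r.sense();print(np.round(s["joints"],2),np.round(s["moment"],3),s["tcp_pos"],s["wrist_force"],s["ee_rot"].round(3).tolist())
E
```

```text
[  -7.51   20.08    6.06    0.    -75.99 -172.69] [-0.156  0.022  0.009] [ 0.57709173 -0.2372242   0.30152401] [-0.65455996 -1.10633955  0.15284868] [[-0.0, 1.0, -0.003], [0.0, -0.003, -1.0], [-1.0, -0.0, -0.0]]
```

Emit:
play_rows --commands '[{"fingers": -1,"tx": 0,"ty": 0.0119,"tz": -0.0083,"ax": 0,"ay": 0,"az": 0},{"fingers": -1,"tx": 0.04,"ty": 0.0119,"tz": -0.0083,"ax": 0,"ay": 0,"az": 0},{"fingers": -1,"tx": 0.08,"ty": 0.0119,"tz": -0.0083,"ax": 0,"ay": 0,"az": 0},{"fingers": -1,"tx": 0.12,"ty": 0.0119,"tz": -0.0083,"ax": 0,"ay": 0,"az": 0},{"fingers": -1,"tx": 0.12,"ty": 0.0119,"tz": -0.0083,"ax": 0,"ay": 0,"az": 0}]'

```text
time_s: 3.08
tcp_pos: [0.5829, -0.2297, 0.2046]
ee_rot: [[-0.012, 1.0, -0.006], [0.004, -0.006, -1.0], [-1.0, -0.012, -0.004]]
wrist_force: [-0.8, 0.5, -1.2]
gripper_width: 1.001
```

```bash
python3 - <<'E'
from station import viewer,r
import cv2,numpy as np
from u import proj
s=r.sense();print(s["tcp_pos"],s["wrist_force"],s["moment"])
o=[]
for n in("scene","top"):
    p=viewer.capture(n);u,v=proj(p,[.586,-.231,.164])[0].astype(int)
    o.append(cv2.resize(p["image"][v-45:v+45,u-30:u+30,::-1],(400,600),interpolation=cv2.INTER_CUBIC))
cv2.imwrite("pics/above.png",np.hstack(o))
E
```

```text
[ 0.58288634 -0.2297299   0.20464315] [-0.82999562  0.48321241 -1.2418756 ] [-0.12275283  0.19679086  0.0309895 ]
```

View pics/above.png

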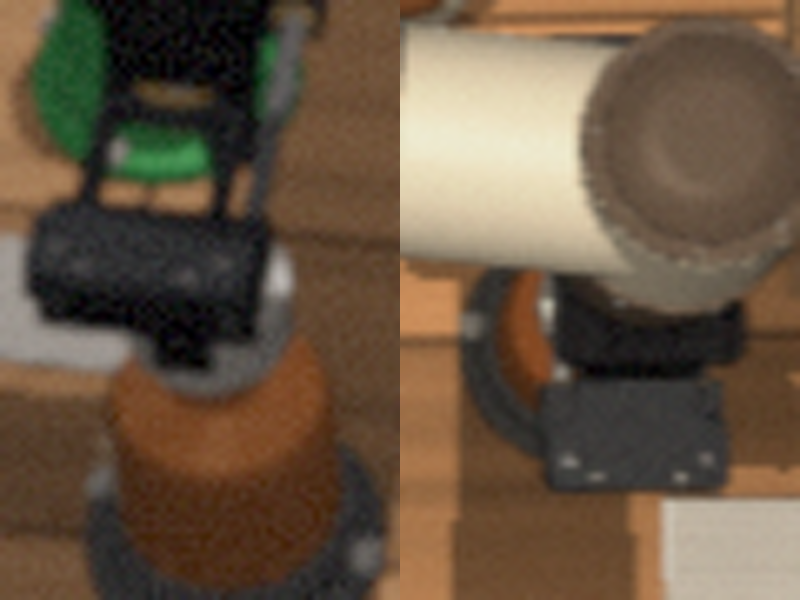

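```bash
python3 - <<'E'
from station import viewer,r,spotter
import cv2,numpy as np
from u import *
s=r.sense();print(s["tcp_pos"],s["wrist_force"],s["moment"])
p=viewer.capture("scene");o=proj(p,[.586,-.231,.164])[0].astype(int)-[30,45]
f=lambda X:((proj(p,X)[0]-o+.5)*6.667).round()
print("tip",f([.583+.0585,-.2297,.1856]),"cap top c",f([.586,-.231,.178]),"cap R/L",f([.586-.003,-.2,.164]),f([.586,-.262,.164]),"front low",f([.617,-.231,.150]),"jar base",f([.586,-.231,0]), f([.648,-.231,0.0]))
for d in spotter.silhouettes("cap",p)[:1]:
    g=d["region"];ys,xs=np.where(g);print(d["score"],(np.array([xs.min()-o[0],xs.max()+1-o[0],ys.min()-o[1],ys.max()+1-o[1]])*6.667).round())
E
```

```text
[ 0.58630532 -0.23126264  0.21136488] [0.29458606 1.233268   0.55929171] [-0.16495516 -0.03786691 -0.06004722]
tip [180. 391.] cap top c [205. 281.] cap R/L [292. 306.] [126. 296.] front low [196. 393.] jar base [237. 543.] [211. 672.]
0.52 [167. 287. 267. 387.]
```

Emit:
play_rows --commands '[{"fingers": -1,"tx": 0.017,"ty": 0,"tz": 0,"ax": 0,"ay": 0,"az": 0},{"fingers": -1,"tx": 0.034,"ty": 0,"tz": 0,"ax": 0,"ay": 0,"az": 0},{"fingers": -1,"tx": 0.051,"ty": 0,"tz": 0,"ax": 0,"ay": 0,"az": 0},{"fingers": -1,"tx": 0.051,"ty": 0,"tz": 0,"ax": 0,"ay": 0,"az": 0},{"fingers": -1,"tx": 0.051,"ty": 0,"tz": 0,"ax": 0,"ay": 0,"az": 0}]'

```text
time_s: 3.7
tcp_pos: [0.5869, -0.2314, 0.175]
ee_rot: [[0.002, 1.0, -0.006], [-0.001, -0.006, -1.0], [-1.0, 0.002, 0.001]]
wrist_force: [1.1, -0.4, -0.3]
gripper_width: 0.996
```

Emit:
play_rows --commands '[{"fingers": 0,"tx": 0,"ty": 0,"tz": 0,"ax": 0,"ay": 0,"az": 0},{"fingers": 0,"tx": 0,"ty": 0,"tz": 0,"ax": 0,"ay": 0,"az": 0},{"fingers": 0.2,"tx": 0,"ty": 0,"tz": 0,"ax": 0,"ay": 0,"az": 0}]'

```text
time_s: 3.95
tcp_pos: [0.5867, -0.2313, 0.1747]
ee_rot: [[0.002, 1.0, -0.006], [-0.001, -0.006, -1.0], [-1.0, 0.002, 0.001]]
wrist_force: [0.5, 0.1, 0.4]
gripper_width: 0.852
```

```bash
cat >s.py <<'E'
from station import r
import numpy as np
s=r.sense();print("t",round(s["time_s"],2),"p",s["tcp_pos"].round(4),"F",s["wrist_force"].round(1),"M",s["moment"].round(3),"w",round(s["gripper_width"]*87,2),"j1,j6",s["joints"][[0,5]].round(2),"e6",s["effort"].round(2)[5],"yaw",np.degrees(np.arctan2(s["ee_rot"][1,1],s["ee_rot"][0,1])).round(2),"xz",s["ee_rot"][:,0].round(3))
E
python3 s.py
```

```text
t 3.95 p [ 0.5867 -0.2313  0.1747] F [0.5 0.1 0.4] M [-0.105  0.053  0.056] w 74.15 j1,j6 [  -6.83 -173.54] e6 0.0 yaw -0.36 xz [ 0.002 -0.001 -1.   ]
```

Emit:
play_rows --commands '[{"fingers": 1,"tx": 0,"ty": 0,"tz": 0,"ax": 0,"ay": 0,"az": 0},{"fingers": 1,"tx": 0,"ty": 0,"tz": 0,"ax": 0,"ay": 0,"az": 0},{"fingers": 1,"tx": 0,"ty": 0,"tz": 0,"ax": 0,"ay": 0,"az": 0},{"fingers": 1,"tx": 0,"ty": 0,"tz": 0,"ax": 0,"ay": 0,"az": 0}]'

```text
time_s: 4.28
tcp_pos: [0.5863, -0.2312, 0.1738]
ee_rot: [[0.001, 1.0, -0.006], [-0.0, -0.006, -1.0], [-1.0, 0.001, 0.0]]
wrist_force: [-1.3, 0.8, 2.8]
gripper_width: 0.716
```

```bash
python3 s.py
```

```text
t 4.28 p [ 0.5863 -0.2312  0.1738] F [-1.3  0.8  2.8] M [0.056 0.129 0.008] w 62.26 j1,j6 [  -6.83 -173.55] e6 0.01 yaw -0.37 xz [ 0.001 -0.    -1.   ]
```

Emit:
play_rows --commands '[{"fingers": 1,"tx": 0,"ty": 0,"tz": 0,"ax": -0.036,"ay": 0,"az": 0},{"fingers": 1,"tx": 0,"ty": 0,"tz": 0,"ax": -0.072,"ay": 0,"az": 0},{"fingers": 1,"tx": 0,"ty": 0,"tz": 0,"ax": -0.108,"ay": 0,"az": 0}]'

```text
time_s: 4.53
tcp_pos: [0.5863, -0.2312, 0.1734]
ee_rot: [[0.001, 0.945, 0.327], [0.001, 0.327, -0.945], [-1.0, 0.002, -0.0]]
wrist_force: [0.4, 0.1, -0.3]
gripper_width: 0.713
```

```bash
python3 s.py
```

```text
t 4.53 p [ 0.5863 -0.2312  0.1734] F [ 0.4  0.1 -0.3] M [-0.016 -0.21  -1.159] w 62.06 j1,j6 [  -6.86 -154.03] e6 0.32 yaw 19.07 xz [ 0.001  0.001 -1.   ]
```

Emit:
play_rows --commands '[{"fingers": 1,"tx": 0,"ty": 0,"tz": 0,"ax": -0.036,"ay": 0,"az": 0},{"fingers": 1,"tx": 0,"ty": 0,"tz": 0,"ax": -0.036,"ay": 0,"az": 0},{"fingers": 1,"tx": 0,"ty": 0,"tz": 0,"ax": -0.036,"ay": 0,"az": 0}]'

```text
time_s: 4.78
tcp_pos: [0.5862, -0.231, 0.1733]
ee_rot: [[0.001, 0.905, 0.426], [0.001, 0.426, -0.905], [-1.0, 0.001, -0.0]]
wrist_force: [0.6, 1.1, 1.2]
gripper_width: 0.708
```

```bash
python3 s.py
```

```text
t 4.78 p [ 0.5862 -0.231   0.1733] F [0.6 1.1 1.2] M [ 0.104 -0.23  -1.154] w 61.6 j1,j6 [  -6.84 -147.9 ] e6 1.22 yaw 25.24 xz [ 0.001  0.001 -1.   ]
```

Emit:
play_rows --commands '[{"fingers": 1,"tx": 0,"ty": 0,"tz": 0,"ax": -0.036,"ay": 0,"az": 0},{"fingers": 1,"tx": 0,"ty": 0,"tz": 0,"ax": -0.036,"ay": 0,"az": 0}]'

```text
time_s: 4.95
tcp_pos: [0.5863, -0.2313, 0.1732]
ee_rot: [[0.001, 0.849, 0.528], [0.0, 0.528, -0.849], [-1.0, 0.001, 0.0]]
wrist_force: [1.3, 0.8, -0.6]
gripper_width: 0.718
```

```bash
python3 s.py
```

```text
t 4.95 p [ 0.5863 -0.2313  0.1732] F [ 1.3  0.8 -0.6] M [-0.18  -0.399 -1.176] w 62.47 j1,j6 [  -6.85 -141.26] e6 1.74 yaw 31.89 xz [ 0.001  0.    -1.   ]
```

Emit:
play_rows --commands '[{"fingers": 1,"tx": 0,"ty": 0,"tz": 0,"ax": -0.02,"ay": 0,"az": 0},{"fingers": 1,"tx": 0,"ty": 0,"tz": 0,"ax": -0.02,"ay": 0,"az": 0},{"fingers": 1,"tx": 0,"ty": 0,"tz": 0,"ax": -0.02,"ay": 0,"az": 0}]'

```text
time_s: 5.2
tcp_pos: [0.5863, -0.2313, 0.1731]
ee_rot: [[0.001, 0.816, 0.579], [-0.0, 0.579, -0.816], [-1.0, 0.0, 0.0]]
wrist_force: [1.9, -1.6, -1.2]
gripper_width: 0.713
```

```bash
python3 s.py
```

```text
t 5.2 p [ 0.5863 -0.2313  0.1731] F [ 1.9 -1.6 -1.2] M [-0.442 -0.654 -1.295] w 62.06 j1,j6 [  -6.84 -137.81] e6 1.3 yaw 35.35 xz [ 0.001 -0.    -1.   ]
```

Emit:
play_rows --commands '[{"fingers": 1,"tx": 0,"ty": 0,"tz": 0,"ax": -0.03,"ay": 0,"az": 0},{"fingers": 1,"tx": 0,"ty": 0,"tz": 0,"ax": -0.03,"ay": 0,"az": 0}]'

```text
time_s: 5.37
tcp_pos: [0.5862, -0.2312, 0.173]
ee_rot: [[0.0, 0.755, 0.655], [0.0, 0.655, -0.755], [-1.0, 0.0, 0.0]]
wrist_force: [1.5, -0.6, -1.6]
gripper_width: 0.717
```

```bash
python3 s.py
```

```text
t 5.37 p [ 0.5862 -0.2312  0.173 ] F [ 1.5 -0.6 -1.6] M [-0.389 -0.617 -1.139] w 62.34 j1,j6 [  -6.83 -132.22] e6 1.59 yaw 40.94 xz [ 0.  0. -1.]
```

```bash
cat >m.py <<'E'
from station import r,viewer
import numpy as np,sys
L=[]
for i in range(int(sys.argv[1])):
    viewer.capture("top");s=r.sense();L.append([s["gripper_width"]*87,*s["wrist_force"],*s["moment"],np.degrees(np.arctan2(s["ee_rot"][1,1],s["ee_rot"][0,1])),*s["tcp_pos"]])
L=np.array(L);np.set_printoptions(suppress=True,precision=3,linewidth=150)
print("t",round(s["time_s"],2),"w,F,M,yaw,p",L.mean(0),"sd",L.std(0)[:8],"Mz",L[:,6],"j6",s["joints"][5])
E
python3 m.py 8
```

```text
t 5.77 w,F,M,yaw,p [62.066  2.757 -1.184 -2.829 -0.5   -0.787 -1.187 40.883  0.586 -0.231  0.173] sd [0.181 0.539 0.548 0.554 0.085 0.091 0.04  0.054] Mz [-1.141 -1.148 -1.202 -1.164 -1.197 -1.152 -1.248 -1.245] j6 -132.20745881781943
```

Emit:
play_rows --commands '[{"fingers": 1,"tx": 0,"ty": 0,"tz": 0,"ax": -0.03,"ay": 0,"az": 0},{"fingers": 1,"tx": 0,"ty": 0,"tz": 0,"ax": -0.03,"ay": 0,"az": 0}]'

```text
time_s: 5.93
tcp_pos: [0.5859, -0.231, 0.173]
ee_rot: [[-0.001, 0.688, 0.725], [0.0, 0.725, -0.688], [-1.0, -0.0, -0.001]]
wrist_force: [2.1, -1.2, -2.4]
gripper_width: 0.711
```

```bash
python3 m.py 5
```

```text
t 6.18 w,F,M,yaw,p [61.762  1.729 -0.515 -2.917 -0.288 -0.589 -0.996 46.342  0.586 -0.231  0.173] sd [0.164 0.44  0.585 0.268 0.036 0.039 0.029 0.016] Mz [-1.018 -0.966 -0.961 -0.997 -1.036] j6 -126.81102122045279
```

Emit:
play_rows --commands '[{"fingers": 1,"tx": 0,"ty": 0,"tz": 0,"ax": -0.039,"ay": 0,"az": 0},{"fingers": 1,"tx": 0,"ty": 0,"tz": 0,"ax": -0.078,"ay": 0,"az": 0}]'

```text
time_s: 6.35
tcp_pos: [0.5851, -0.2308, 0.1729]
ee_rot: [[-0.002, 0.491, 0.871], [0.001, 0.871, -0.491], [-1.0, -0.0, -0.002]]
wrist_force: [-0.6, 0.1, -1.8]
gripper_width: 0.72
```

```bash
python3 m.py 4
```

```text
t 6.55 w,F,M,yaw,p [62.137 -0.3    0.296 -2.125  0.113 -0.007 -1.109 60.451  0.585 -0.231  0.173] sd [0.189 0.491 0.297 0.097 0.025 0.09  0.043 0.261] Mz [-1.173 -1.096 -1.112 -1.054] j6 -112.89661270083928
```

Emit:
play_rows --commands '[{"fingers": 1,"tx": 0,"ty": 0,"tz": 0,"ax": -0.03,"ay": 0,"az": 0},{"fingers": 1,"tx": 0,"ty": 0,"tz": 0,"ax": -0.03,"ay": 0,"az": 0}]'

```text
time_s: 6.72
tcp_pos: [0.5852, -0.231, 0.1729]
ee_rot: [[-0.002, 0.41, 0.912], [0.001, 0.912, -0.41], [-1.0, -0.0, -0.002]]
wrist_force: [-1.8, -0.1, -2.8]
gripper_width: 0.713
```

```bash
python3 m.py 3
```

```text
t 6.87 w,F,M,yaw,p [62.097 -1.543  0.879 -1.686  0.141  0.41  -1.066 65.677  0.585 -0.231  0.173] sd [0.262 0.021 0.32  0.197 0.017 0.052 0.032 0.015] Mz [-1.021 -1.083 -1.095] j6 -107.46692184813617
```

Emit:
play_rows --commands '[{"fingers": 1,"tx": 0,"ty": 0,"tz": 0,"ax": -0.03,"ay": 0,"az": 0},{"fingers": 1,"tx": 0,"ty": 0,"tz": 0,"ax": -0.03,"ay": 0,"az": 0}]'

```text
time_s: 7.03
tcp_pos: [0.5855, -0.2312, 0.173]
ee_rot: [[-0.001, 0.322, 0.947], [0.0, 0.947, -0.322], [-1.0, -0.0, -0.001]]
wrist_force: [-1.5, -0.3, -4.0]
gripper_width: 0.707
```

```bash
python3 m.py 3
```

```text
t 7.18 w,F,M,yaw,p [61.54  -1.441 -0.628 -3.682 -0.194  0.407 -0.987 71.1    0.586 -0.231  0.173] sd [0.112 0.16  0.523 0.44  0.02  0.044 0.021 0.011] Mz [-1.006 -0.997 -0.958] j6 -102.05444475369829
```

Emit:
play_rows --commands '[{"fingers": 1,"tx": 0,"ty": 0,"tz": 0,"ax": -0.025,"ay": 0,"az": 0}]'

```text
time_s: 7.27
tcp_pos: [0.5852, -0.2311, 0.1728]
ee_rot: [[-0.002, 0.248, 0.969], [0.001, 0.969, -0.248], [-1.0, -0.0, -0.002]]
wrist_force: [-3.8, -0.7, -1.3]
gripper_width: 0.71
```

```bash
python3 m.py 3
```

```text
t 7.42 w,F,M,yaw,p [61.816 -2.37  -0.425 -3.501 -0.189  0.925 -1.236 75.681  0.585 -0.231  0.173] sd [0.071 0.698 0.166 0.368 0.031 0.065 0.075 0.141] Mz [-1.335 -1.154 -1.219] j6 -97.58650735456818
```

Emit:
play_rows --commands '[{"fingers": 1,"tx": 0,"ty": 0,"tz": 0,"ax": -0.025,"ay": 0,"az": 0}]'

```text
time_s: 7.5
tcp_pos: [0.5853, -0.2313, 0.1729]
ee_rot: [[-0.002, 0.172, 0.985], [0.0, 0.985, -0.172], [-1.0, -0.0, -0.002]]
wrist_force: [-1.0, -2.2, -3.9]
gripper_width: 0.71
```

```bash
python3 m.py 3
```

```text
t 7.65 w,F,M,yaw,p [61.88  -2.716 -1.695 -3.873 -0.47   0.781 -1.282 80.179  0.585 -0.231  0.173] sd [0.222 0.624 0.16  0.123 0.049 0.04  0.047 0.141] Mz [-1.344 -1.271 -1.232] j6 -93.09726272578891
```

Emit:
play_rows --commands '[{"fingers": 1,"tx": 0,"ty": 0,"tz": 0,"ax": -0.025,"ay": 0,"az": 0}]'

```text
time_s: 7.73
tcp_pos: [0.5859, -0.2314, 0.173]
ee_rot: [[-0.0, 0.094, 0.996], [-0.0, 0.996, -0.094], [-1.0, -0.0, -0.0]]
wrist_force: [-2.3, -2.1, -5.1]
gripper_width: 0.712
```

```bash
python3 m.py 3
```

```text
t 7.88 w,F,M,yaw,p [62.286 -2.49  -1.738 -4.071 -0.605  0.63  -1.267 84.69   0.586 -0.231  0.173] sd [0.126 0.178 0.715 0.034 0.041 0.068 0.038 0.142] Mz [-1.319 -1.255 -1.229] j6 -88.59710925721848
```

Emit:
play_rows --commands '[{"fingers": 1,"tx": 0,"ty": 0,"tz": 0,"ax": -0.025,"ay": 0,"az": 0}]'

```text
time_s: 7.97
tcp_pos: [0.5854, -0.2313, 0.173]
ee_rot: [[-0.002, 0.016, 1.0], [0.0, 1.0, -0.016], [-1.0, 0.0, -0.002]]
wrist_force: [-2.8, -2.7, -3.6]
gripper_width: 0.713
```

```bash
python3 m.py 3
```

```text
t 8.12 w,F,M,yaw,p [62.29  -3.428 -2.455 -4.966 -0.759  0.885 -1.171 89.204  0.586 -0.231  0.173] sd [0.095 0.292 0.349 0.356 0.024 0.047 0.07  0.142] Mz [-1.269 -1.108 -1.138] j6 -84.0905197759109
```

Emit:
play_rows --commands '[{"fingers": 1,"tx": 0,"ty": 0,"tz": 0,"ax": -0.025,"ay": 0,"az": 0}]'

```text
time_s: 8.2
tcp_pos: [0.5858, -0.2314, 0.1731]
ee_rot: [[-0.001, -0.063, 0.998], [-0.0, 0.998, 0.063], [-1.0, -0.0, -0.001]]
wrist_force: [-2.2, -3.1, -5.6]
gripper_width: 0.713
```

```bash
python3 m.py 3
```

```text
t 8.35 w,F,M,yaw,p [61.96  -2.692 -3.233 -6.163 -1.01   0.741 -1.144 93.709  0.586 -0.231  0.173] sd [0.169 0.341 0.444 0.439 0.02  0.021 0.037 0.147] Mz [-1.191 -1.1   -1.142] j6 -79.59249021840625
```

Emit:
play_rows --commands '[{"fingers": 1,"tx": 0,"ty": 0,"tz": 0,"ax": -0.156,"ay": 0,"az": 0},{"fingers": 1,"tx": 0,"ty": 0,"tz": 0,"ax": -0.156,"ay": 0,"az": 0},{"fingers": 1,"tx": 0,"ty": 0,"tz": 0,"ax": -0.156,"ay": 0,"az": 0},{"fingers": 1,"tx": 0,"ty": 0,"tz": 0,"ax": -0.156,"ay": 0,"az": 0}]'

```text
time_s: 8.68
tcp_pos: [0.5871, -0.231, 0.1735]
ee_rot: [[0.003, -0.53, 0.848], [-0.0, 0.848, 0.53], [-1.0, -0.001, 0.002]]
wrist_force: [-0.4, -0.5, -6.4]
gripper_width: 0.706
```

```bash
python3 m.py 3
```

```text
t 8.83 w,F,M,yaw,p [ 61.49    0.559  -2.229  -6.343  -0.566  -0.065  -1.054 121.852   0.587  -0.231   0.173] sd [0.187 0.647 0.438 0.267 0.023 0.092 0.033 0.258] Mz [-1.071 -1.007 -1.084] j6 -51.57864398305349
```

Emit:
play_rows --commands '[{"fingers": -0.8,"tx": 0,"ty": 0,"tz": 0,"ax": 0,"ay": 0,"az": 0},{"fingers": -0.8,"tx": 0,"ty": 0,"tz": 0,"ax": 0,"ay": 0,"az": 0},{"fingers": -0.8,"tx": 0.006,"ty": 0,"tz": 0,"ax": 0,"ay": 0,"az": 0},{"fingers": -0.8,"tx": 0.013,"ty": 0,"tz": 0,"ax": 0,"ay": 0,"az": 0},{"fingers": -0.8,"tx": 0.013,"ty": 0,"tz": 0,"ax": 0,"ay": 0,"az": 0}]'

```text
time_s: 9.25
tcp_pos: [0.5858, -0.2307, 0.1627]
ee_rot: [[-0.001, -0.528, 0.849], [0.0, 0.849, 0.528], [-1.0, 0.001, -0.001]]
wrist_force: [-1.1, -0.8, -0.4]
gripper_width: 0.894
```

```bash
python3 m.py 4
```

```text
t 9.45 w,F,M,yaw,p [ 78.039  -0.001  -0.3     0.114   0.04    0.006   0.005 121.867   0.586  -0.231   0.163] sd [0.227 0.22  0.149 0.375 0.011 0.019 0.026 0.004] Mz [ 0.001 -0.018 -0.011  0.048] j6 -51.323633894597364
```

Emit:
play_rows --commands '[{"fingers": 1,"tx": 0,"ty": 0,"tz": 0,"ax": 0,"ay": 0,"az": 0},{"fingers": 1,"tx": 0,"ty": 0,"tz": 0,"ax": 0,"ay": 0,"az": 0},{"fingers": 1,"tx": 0,"ty": 0,"tz": 0,"ax": 0,"ay": 0,"az": 0},{"fingers": 1,"tx": 0,"ty": 0,"tz": 0,"ax": 0,"ay": 0,"az": 0},{"fingers": 1,"tx": 0,"ty": 0,"tz": 0,"ax": 0,"ay": 0,"az": 0}]'

```text
time_s: 9.87
tcp_pos: [0.5862, -0.2312, 0.1637]
ee_rot: [[0.0, -0.528, 0.849], [-0.0, 0.849, 0.528], [-1.0, -0.0, 0.0]]
wrist_force: [1.3, -0.5, 0.7]
gripper_width: 0.712
```

```bash
python3 m.py 4
```

```text
t 10.07 w,F,M,yaw,p [ 61.913   0.082  -0.677   0.632  -0.062  -0.125  -0.011 121.845   0.586  -0.231   0.164] sd [0.178 0.392 0.163 0.796 0.012 0.036 0.024 0.001] Mz [ 0.026 -0.041 -0.021 -0.007] j6 -51.32750265477649
```

Emit:
play_rows --commands '[{"fingers": 1,"tx": 0,"ty": 0,"tz": 0,"ax": -0.02,"ay": 0,"az": 0}]'

```text
time_s: 10.15
tcp_pos: [0.5863, -0.2313, 0.1636]
ee_rot: [[0.001, -0.58, 0.815], [-0.0, 0.815, 0.58], [-1.0, -0.001, 0.001]]
wrist_force: [1.2, -0.9, -0.1]
gripper_width: 0.716
```

```bash
python3 m.py 3
```

```text
t 10.3 w,F,M,yaw,p [ 61.906   1.191  -0.493  -0.043  -0.092  -0.249  -0.501 125.417   0.586  -0.231   0.164] sd [0.092 0.405 0.624 0.733 0.028 0.032 0.039 0.131] Mz [-0.533 -0.446 -0.524] j6 -47.8537883738653
```

Emit:
play_rows --commands '[{"fingers": 1,"tx": 0,"ty": 0,"tz": 0,"ax": -0.03,"ay": 0,"az": 0}]'

```text
time_s: 10.38
tcp_pos: [0.5863, -0.2312, 0.1636]
ee_rot: [[0.001, -0.651, 0.759], [0.0, 0.759, 0.651], [-1.0, -0.0, 0.001]]
wrist_force: [1.0, -1.3, -2.4]
gripper_width: 0.714
```

```bash
python3 m.py 3
```

```text
t 10.53 w,F,M,yaw,p [ 61.847   1.79    0.578   0.58    0.159  -0.307  -1.009 130.709   0.586  -0.231   0.164] sd [0.07  0.204 0.286 0.401 0.125 0.069 0.149 0.143] Mz [-1.219 -0.93  -0.88 ] j6 -42.54762365072485
```

Emit:
play_rows --commands '[{"fingers": 1,"tx": 0,"ty": 0,"tz": 0,"ax": -0.03,"ay": 0,"az": 0}]'

```text
time_s: 10.62
tcp_pos: [0.5866, -0.2314, 0.1644]
ee_rot: [[0.001, -0.723, 0.691], [-0.001, 0.691, 0.723], [-1.0, -0.002, -0.0]]
wrist_force: [0.4, -0.2, 4.7]
gripper_width: 0.71
```

```bash
python3 m.py 3
```

```text
t 10.77 w,F,M,yaw,p [ 61.954  -0.368  -0.474   5.208  -0.058   0.082   0.027 136.404   0.587  -0.232   0.165] sd [0.123 0.337 0.586 0.326 0.073 0.042 0.038 0.206] Mz [ 0.035 -0.023  0.068] j6 -37.028532241689334
```

Emit:
play_rows --commands '[{"fingers": -0.8,"tx": 0,"ty": 0,"tz": 0,"ax": 0,"ay": 0,"az": 0},{"fingers": -0.8,"tx": 0,"ty": 0,"tz": 0,"ax": 0,"ay": 0,"az": 0},{"fingers": -0.8,"tx": -0.005,"ty": 0,"tz": 0,"ax": 0,"ay": 0,"az": 0},{"fingers": -0.8,"tx": -0.01,"ty": 0,"tz": 0,"ax": 0,"ay": 0,"az": 0},{"fingers": -0.8,"tx": -0.01,"ty": 0,"tz": 0,"ax": 0,"ay": 0,"az": 0}]'

```text
time_s: 11.18
tcp_pos: [0.5863, -0.2312, 0.1717]
ee_rot: [[0.001, -0.722, 0.692], [-0.0, 0.692, 0.722], [-1.0, -0.001, 0.0]]
wrist_force: [-0.7, -0.1, 0.9]
gripper_width: 0.89
```

```bash
python3 m.py 4
```

```text
t 11.38 w,F,M,yaw,p [ 78.002   0.086  -0.326  -0.349   0.017   0.051   0.011 136.233   0.586  -0.231   0.171] sd [0.271 0.229 0.338 0.436 0.021 0.028 0.012 0.002] Mz [-0.004  0.003  0.015  0.028] j6 -36.93601217120013
```

Good height (0.171). Close and measure.

Emit:
play_rows --commands '[{"fingers": 1,"tx": 0,"ty": 0,"tz": 0,"ax": 0,"ay": 0,"az": 0},{"fingers": 1,"tx": 0,"ty": 0,"tz": 0,"ax": 0,"ay": 0,"az": 0},{"fingers": 1,"tx": 0,"ty": 0,"tz": 0,"ax": 0,"ay": 0,"az": 0},{"fingers": 1,"tx": 0,"ty": 0,"tz": 0,"ax": 0,"ay": 0,"az": 0},{"fingers": 1,"tx": 0,"ty": 0,"tz": 0,"ax": 0,"ay": 0,"az": 0}]'

```text
time_s: 11.8
tcp_pos: [0.5866, -0.2316, 0.1711]
ee_rot: [[0.001, -0.722, 0.692], [-0.001, 0.692, 0.722], [-1.0, -0.001, 0.0]]
wrist_force: [2.3, -2.7, -1.1]
gripper_width: 0.712
```

```bash
python3 m.py 4
```

```text
t 12.0 w,F,M,yaw,p [ 61.954   2.296  -2.99   -2.347  -0.824  -0.647  -0.087 136.232   0.587  -0.232   0.171] sd [0.089 0.509 0.216 0.215 0.102 0.102 0.057 0.001] Mz [-0.153 -0.076  0.    -0.119] j6 -36.93427025066396
```

Emit:
play_rows --commands '[{"fingers": 1,"tx": 0,"ty": 0,"tz": 0,"ax": -0.015,"ay": 0,"az": 0},{"fingers": 1,"tx": 0,"ty": 0,"tz": 0,"ax": -0.03,"ay": 0,"az": 0}]'

```text
time_s: 12.17
tcp_pos: [0.5859, -0.231, 0.171]
ee_rot: [[-0.0, -0.785, 0.619], [0.0, 0.619, 0.785], [-1.0, 0.001, 0.0]]
wrist_force: [0.7, -1.9, 0.3]
gripper_width: 0.709
```

```bash
python3 m.py 3
```

```text
t 12.32 w,F,M,yaw,p [ 61.927   0.862  -1.648  -0.869  -0.297  -0.253   0.061 141.707   0.586  -0.231   0.171] sd [0.279 0.077 0.193 0.062 0.015 0.015 0.057 0.101] Mz [-0.018  0.086  0.115] j6 -31.56037492104881
```

Emit:
play_rows --commands '[{"fingers": 1,"tx": 0,"ty": 0,"tz": 0,"ax": -0.015,"ay": 0,"az": 0},{"fingers": 1,"tx": 0,"ty": 0,"tz": 0,"ax": -0.03,"ay": 0,"az": 0}]'

```text
time_s: 12.48
tcp_pos: [0.5856, -0.2308, 0.171]
ee_rot: [[-0.001, -0.839, 0.544], [0.001, 0.544, 0.839], [-1.0, 0.001, -0.0]]
wrist_force: [0.4, -1.1, 0.1]
gripper_width: 0.713
```

```bash
python3 m.py 3
```

```text
t 12.63 w,F,M,yaw,p [ 62.097   0.031  -0.622  -0.518  -0.032   0.03    0.091 147.054   0.586  -0.231   0.171] sd [0.134 0.341 0.283 0.11  0.06  0.029 0.036 0.093] Mz [0.04  0.106 0.126] j6 -26.204538034794123
```

Emit:
play_rows --commands '[{"fingers": 1,"tx": -0.002,"ty": 0,"tz": 0,"ax": 0,"ay": 0,"az": 0},{"fingers": 1,"tx": -0.0035,"ty": 0,"tz": 0,"ax": 0,"ay": 0,"az": 0},{"fingers": 1,"tx": -0.0035,"ty": 0,"tz": 0,"ax": 0,"ay": 0,"az": 0}]'

```text
time_s: 12.88
tcp_pos: [0.5856, -0.2308, 0.1712]
ee_rot: [[-0.002, -0.838, 0.545], [0.001, 0.545, 0.838], [-1.0, 0.003, -0.0]]
wrist_force: [3.3, -2.4, -10.5]
gripper_width: 0.713
```

```bash
sed -i 's/,precision=3/,precision=4/' m.py; python3 m.py 2
```

```text
t 12.98 w,F,M,yaw,p [ 62.066    4.2086  -3.2809 -13.515   -0.8432  -1.2085   0.0848 146.9726   0.5856  -0.2308   0.1712] sd [0.226  0.0155 0.3745 0.4348 0.011  0.015  0.0209 0.0044] Mz [0.0639 0.1058] j6 -26.155396628650486
```

Emit:
play_rows --commands '[{"fingers": 1,"tx": 0,"ty": 0,"tz": 0,"ax": -0.025,"ay": 0,"az": 0},{"fingers": 1,"tx": 0,"ty": 0,"tz": 0,"ax": -0.05,"ay": 0,"az": 0},{"fingers": 1,"tx": 0,"ty": 0,"tz": 0,"ax": -0.05,"ay": 0,"az": 0}]'

```text
time_s: 13.23
tcp_pos: [0.5848, -0.231, 0.1713]
ee_rot: [[-0.004, -0.914, 0.406], [0.001, 0.406, 0.914], [-1.0, 0.004, -0.0]]
wrist_force: [2.2, -3.4, -14.6]
gripper_width: 0.712
```

```bash
python3 m.py 2
```

```text
t 13.33 w,F,M,yaw,p [ 62.0694   3.3     -4.3214 -16.983   -1.2062  -0.8001   0.3226 155.9244   0.5848  -0.2309   0.1713] sd [0.0617 0.3915 0.5387 0.1056 0.0644 0.0374 0.0029 0.009 ] Mz [0.3256 0.3197] j6 -17.21480718149544
```

Emit:
play_rows --commands '[{"fingers": 1,"tx": 0,"ty": 0,"tz": 0,"ax": -0.02,"ay": 0,"az": 0},{"fingers": 1,"tx": 0,"ty": 0,"tz": 0,"ax": -0.04,"ay": 0,"az": 0},{"fingers": 1,"tx": 0,"ty": 0,"tz": 0,"ax": -0.04,"ay": 0,"az": 0}]'

```text
time_s: 13.58
tcp_pos: [0.5847, -0.2311, 0.1713]
ee_rot: [[-0.004, -0.957, 0.289], [0.001, 0.289, 0.957], [-1.0, 0.004, 0.0]]
wrist_force: [3.0, -3.7, -17.4]
gripper_width: 0.714
```

```bash
python3 m.py 2
```

```text
t 13.68 w,F,M,yaw,p [ 61.8249   2.1612  -4.5942 -17.2766  -1.3823  -0.827    0.1984 163.1085   0.5847  -0.231    0.1713] sd [0.0502 0.0326 0.4695 0.3173 0.0068 0.0299 0.0031 0.0056] Mz [0.2015 0.1953] j6 -10.021211760652868
```

Emit:
play_rows --commands '[{"fingers": 1,"tx": 0.001,"ty": 0,"tz": 0,"ax": -0.015,"ay": 0,"az": 0},{"fingers": 1,"tx": 0.001,"ty": 0,"tz": 0,"ax": -0.03,"ay": 0,"az": 0},{"fingers": 1,"tx": 0.001,"ty": 0,"tz": 0,"ax": -0.03,"ay": 0,"az": 0}]'

```text
time_s: 13.93
tcp_pos: [0.5847, -0.2309, 0.1713]
ee_rot: [[-0.004, -0.98, 0.199], [0.001, 0.199, 0.98], [-1.0, 0.004, 0.0]]
wrist_force: [0.9, -3.6, -15.5]
gripper_width: 0.713
```

```bash
python3 m.py 2
```

```text
t 14.03 w,F,M,yaw,p [ 61.6747   1.7813  -4.1272 -16.8089  -1.2108  -0.3279   0.0827 168.4903   0.5847  -0.2309   0.1713] sd [0.0846 0.4297 0.5132 1.1218 0.0275 0.0257 0.0086 0.0023] Mz [0.0912 0.0741] j6 -4.643004071028856
```

Emit:
play_rows --commands '[{"fingers": 1,"tx": 0,"ty": 0,"tz": 0,"ax": -0.012,"ay": 0,"az": 0},{"fingers": 1,"tx": 0,"ty": 0,"tz": 0,"ax": -0.024,"ay": 0,"az": 0},{"fingers": 1,"tx": 0,"ty": 0,"tz": 0,"ax": -0.036,"ay": 0,"az": 0},{"fingers": 1,"tx": 0,"ty": 0,"tz": 0,"ax": -0.036,"ay": 0,"az": 0}]'

```text
time_s: 14.37
tcp_pos: [0.5847, -0.2312, 0.1713]
ee_rot: [[-0.004, -0.996, 0.087], [0.001, 0.087, 0.996], [-1.0, 0.004, 0.0]]
wrist_force: [1.7, -4.1, -18.0]
gripper_width: 0.712
```

```bash
python3 m.py 2
```

```text
t 14.47 w,F,M,yaw,p [ 62.0273   1.2369  -4.7102 -17.5356  -1.5471  -0.3349   0.0216 174.9643   0.5847  -0.2312   0.1713] sd [0.0094 0.9144 0.329  0.0569 0.0205 0.043  0.013  0.004 ] Mz [0.0346 0.0086] j6 1.8323671153805166
```

Emit:
play_rows --commands '[{"fingers": 1,"tx": 0,"ty": 0,"tz": 0,"ax": -0.012,"ay": 0,"az": 0},{"fingers": 1,"tx": 0,"ty": 0,"tz": 0,"ax": -0.024,"ay": 0,"az": 0},{"fingers": 1,"tx": 0,"ty": 0,"tz": 0,"ax": -0.036,"ay": 0,"az": 0},{"fingers": 1,"tx": 0,"ty": 0,"tz": 0,"ax": -0.036,"ay": 0,"az": 0}]'

```text
time_s: 14.8
tcp_pos: [0.5849, -0.2313, 0.1714]
ee_rot: [[-0.003, -1.0, -0.026], [0.001, -0.026, 1.0], [-1.0, 0.003, 0.001]]
wrist_force: [1.5, -5.5, -17.7]
gripper_width: 0.714
```

```bash
python3 m.py 2
```

```text
t 14.9 w,F,M,yaw,p [  62.0076    1.5771   -4.7492  -18.1555   -1.5476   -0.3979   -0.0122 -178.5496    0.5849   -0.2313    0.1714] sd [0.0523 0.6668 0.067  0.7011 0.0264 0.0244 0.0143 0.0032] Mz [-0.0265  0.0021] j6 8.317481911512752
```

Emit:
play_rows --commands '[{"fingers": 1,"tx": 0,"ty": 0,"tz": 0,"ax": -0.012,"ay": 0,"az": 0},{"fingers": 1,"tx": 0,"ty": 0,"tz": 0,"ax": -0.024,"ay": 0,"az": 0},{"fingers": 1,"tx": 0,"ty": 0,"tz": 0,"ax": -0.036,"ay": 0,"az": 0},{"fingers": 1,"tx": 0,"ty": 0,"tz": 0,"ax": -0.036,"ay": 0,"az": 0}]'

```text
time_s: 15.23
tcp_pos: [0.5851, -0.231, 0.1716]
ee_rot: [[-0.003, -0.99, -0.139], [0.001, -0.139, 0.99], [-1.0, 0.003, 0.001]]
wrist_force: [0.4, -3.2, -17.7]
gripper_width: 0.713
```

```bash
python3 m.py 2
```

```text
t 15.33 w,F,M,yaw,p [  61.9689    1.361    -3.9901  -18.3623   -1.1947   -0.3727    0.0503 -172.0496    0.5851   -0.231     0.1717] sd [0.1438 0.2684 0.594  0.2243 0.0009 0.0084 0.0305 0.0052] Mz [0.0808 0.0199] j6 14.811881184853501
```

Emit:
play_rows --commands '[{"fingers": 1,"tx": 0,"ty": 0,"tz": 0,"ax": -0.012,"ay": 0,"az": 0},{"fingers": 1,"tx": 0,"ty": 0,"tz": 0,"ax": -0.024,"ay": 0,"az": 0},{"fingers": 1,"tx": 0,"ty": 0,"tz": 0,"ax": -0.036,"ay": 0,"az": 0},{"fingers": 1,"tx": 0,"ty": 0,"tz": 0,"ax": -0.036,"ay": 0,"az": 0}]'

```text
time_s: 15.67
tcp_pos: [0.585, -0.2311, 0.1724]
ee_rot: [[-0.002, -0.968, -0.25], [0.001, -0.25, 0.968], [-1.0, 0.002, 0.001]]
wrist_force: [-1.0, -3.2, -15.9]
gripper_width: 0.712
```

```bash
python3 m.py 2
```

```text
t 15.77 w,F,M,yaw,p [  61.9272   -0.6166   -3.164   -15.4803   -0.9222    0.191    -0.0403 -165.5494    0.5851   -0.231     0.1725] sd [0.0464 0.385  0.0813 0.0809 0.0063 0.0142 0.0205 0.0034] Mz [-0.0198 -0.0608] j6 21.300266306832274
```

Emit:
play_rows --commands '[{"fingers": 1,"tx": 0,"ty": 0,"tz": 0,"ax": -0.01,"ay": 0,"az": 0},{"fingers": 1,"tx": 0,"ty": 0,"tz": 0,"ax": -0.02,"ay": 0,"az": 0},{"fingers": 1,"tx": 0,"ty": 0,"tz": 0,"ax": -0.03,"ay": 0,"az": 0},{"fingers": 1,"tx": 0,"ty": 0,"tz": 0,"ax": -0.03,"ay": 0,"az": 0}]'

```text
time_s: 16.1
tcp_pos: [0.5883, -0.2317, 0.1775]
ee_rot: [[0.007, -0.939, -0.343], [-0.003, -0.343, 0.939], [-1.0, -0.005, -0.005]]
wrist_force: [-0.0, -1.7, -0.5]
gripper_width: 0.711
```

```bash
python3 m.py 2
```

```text
t 16.2 w,F,M,yaw,p [  61.8877    0.3604   -1.5865   -0.1712   -0.3598    0.2969    0.0096 -160.0211    0.5882   -0.2316    0.1771] sd [0.0658 0.3915 0.4396 0.1263 0.0678 0.0114 0.0091 0.0083] Mz [0.0006 0.0187] j6 26.710142162067292
```

Emit:
play_rows --commands '[{"fingers": 1,"tx": -0.008,"ty": 0,"tz": 0,"ax": 0,"ay": 0,"az": 0},{"fingers": 1,"tx": -0.016,"ty": 0,"tz": 0,"ax": 0,"ay": 0,"az": 0},{"fingers": 1,"tx": -0.026,"ty": 0,"tz": 0,"ax": 0,"ay": 0,"az": 0},{"fingers": 1,"tx": -0.036,"ty": 0,"tz": 0,"ax": 0,"ay": 0,"az": 0},{"fingers": 1,"tx": -0.046,"ty": 0,"tz": 0,"ax": 0,"ay": 0,"az": 0}]'

```text
time_s: 16.62
tcp_pos: [0.5864, -0.2311, 0.2088]
ee_rot: [[0.001, -0.94, -0.341], [-0.0, -0.341, 0.94], [-1.0, -0.001, -0.001]]
wrist_force: [-0.4, 0.3, -0.4]
gripper_width: 0.709
```

```bash
python3 m.py 2
```

```text
t 16.72 w,F,M,yaw,p [  62.0612   -0.3325   -0.0398   -0.2511    0.0079    0.0541    0.0033 -160.0153    0.5872   -0.2314    0.2101] sd [0.0509 0.5687 0.4399 0.9534 0.0211 0.0427 0.0251 0.0033] Mz [-0.0218  0.0284] j6 26.787916151507037
```

Emit:
play_rows --commands '[{"fingers": 1,"tx": -0.02,"ty": 0,"tz": 0,"ax": 0,"ay": 0,"az": 0},{"fingers": 1,"tx": -0.04,"ty": 0,"tz": 0,"ax": 0,"ay": 0,"az": 0},{"fingers": 1,"tx": -0.06,"ty": 0,"tz": 0,"ax": 0,"ay": 0,"az": 0},{"fingers": 1,"tx": -0.075,"ty": 0,"tz": 0,"ax": 0,"ay": 0,"az": 0},{"fingers": 1,"tx": -0.08,"ty": 0,"tz": 0,"ax": 0,"ay": 0,"az": 0}]'

```text
time_s: 17.13
tcp_pos: [0.5868, -0.2314, 0.2695]
ee_rot: [[0.003, -0.94, -0.342], [-0.001, -0.342, 0.94], [-1.0, -0.003, -0.002]]
wrist_force: [-0.6, -0.2, -0.4]
gripper_width: 0.713
```

```bash
python3 m.py 2; python3 - <<'E'
from station import viewer
import cv2
p=viewer.capture("scene");cv2.imwrite("pics/lift.png",cv2.resize(p["image"][150:300,180:340,::-1],(640,600),interpolation=cv2.INTER_CUBIC))
E
```

```text
t 17.23 w,F,M,yaw,p [  61.8994    0.2274   -0.3312   -0.6239    0.0136    0.0817   -0.0682 -160.0367    0.5865   -0.2312    0.2686] sd [0.048  0.5538 0.1502 0.1528 0.0103 0.0153 0.0212 0.0049] Mz [-0.047  -0.0893] j6 26.79368185100148
```

View pics/lift.png

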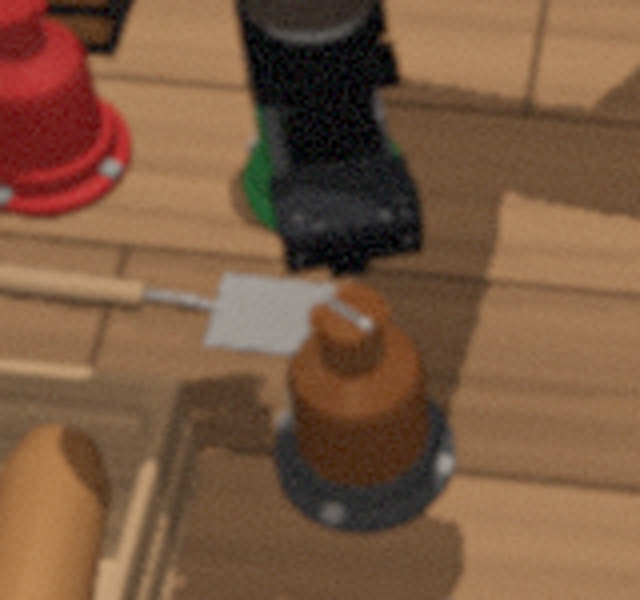

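Emit:
play_rows --commands '[{"fingers": 1,"tx": 0,"ty": -0.008,"tz": 0.025,"ax": 0,"ay": 0,"az": 0},{"fingers": 1,"tx": 0,"ty": -0.02,"tz": 0.061,"ax": 0,"ay": 0,"az": 0},{"fingers": 1,"tx": 0,"ty": -0.032,"tz": 0.098,"ax": 0,"ay": 0,"az": 0},{"fingers": 1,"tx": 0,"ty": -0.044,"tz": 0.135,"ax": 0,"ay": 0,"az": 0},{"fingers": 1,"tx": 0,"ty": -0.056,"tz": 0.172,"ax": 0,"ay": 0,"az": 0}]'

```text
time_s: 17.7
tcp_pos: [0.5806, -0.0943, 0.2659]
ee_rot: [[-0.003, -0.94, -0.341], [0.0, -0.341, 0.94], [-1.0, 0.002, 0.001]]
wrist_force: [-0.2, 0.4, -1.3]
gripper_width: 0.712
```

Emit:
play_rows --commands '[{"fingers": 1,"tx": 0,"ty": -0.012,"tz": 0.036,"ax": 0,"ay": 0,"az": 0},{"fingers": 1,"tx": 0,"ty": -0.024,"tz": 0.072,"ax": 0,"ay": 0,"az": 0},{"fingers": 1,"tx": 0,"ty": -0.036,"tz": 0.108,"ax": 0,"ay": 0,"az": 0},{"fingers": 1,"tx": 0,"ty": -0.047,"tz": 0.144,"ax": 0,"ay": 0,"az": 0},{"fingers": 1,"tx": 0,"ty": -0.056,"tz": 0.172,"ax": 0,"ay": 0,"az": 0}]'

```text
time_s: 18.12
tcp_pos: [0.576, 0.0419, 0.266]
ee_rot: [[-0.003, -0.94, -0.342], [-0.0, -0.342, 0.94], [-1.0, 0.002, 0.001]]
wrist_force: [0.9, -0.9, -0.8]
gripper_width: 0.713
```

Emit:
play_rows --commands '[{"fingers": 1,"tx": 0,"ty": -0.012,"tz": 0.036,"ax": 0,"ay": 0,"az": 0},{"fingers": 1,"tx": 0,"ty": -0.024,"tz": 0.072,"ax": 0,"ay": 0,"az": 0},{"fingers": 1,"tx": 0,"ty": -0.036,"tz": 0.108,"ax": 0,"ay": 0,"az": 0},{"fingers": 1,"tx": 0,"ty": -0.047,"tz": 0.144,"ax": 0,"ay": 0,"az": 0},{"fingers": 1,"tx": 0,"ty": -0.055,"tz": 0.17,"ax": 0,"ay": 0,"az": 0}]'

```text
time_s: 18.53
tcp_pos: [0.5713, 0.1759, 0.2659]
ee_rot: [[-0.002, -0.94, -0.342], [-0.001, -0.342, 0.94], [-1.0, 0.002, 0.0]]
wrist_force: [-0.1, -0.6, -0.6]
gripper_width: 0.711
```

```bash
python3 m.py 4; python3 - <<'E'
from station import viewer
import cv2
p=viewer.capture("scene");cv2.imwrite("pics/board.png",cv2.resize(p["image"][150:330,320:500,::-1],(600,600),interpolation=cv2.INTER_CUBIC))
E
```

```text
t 18.73 w,F,M,yaw,p [  61.9238   -0.0774    0.3842   -0.8637    0.001     0.0925    0.0228 -159.8867    0.5715    0.1761    0.2658] sd [0.1354 0.5187 0.4201 0.2636 0.093  0.069  0.0273 0.0596] Mz [ 0.0656  0.0045 -0.0054  0.0263] j6 -12.42546132604416
```

View pics/board.png

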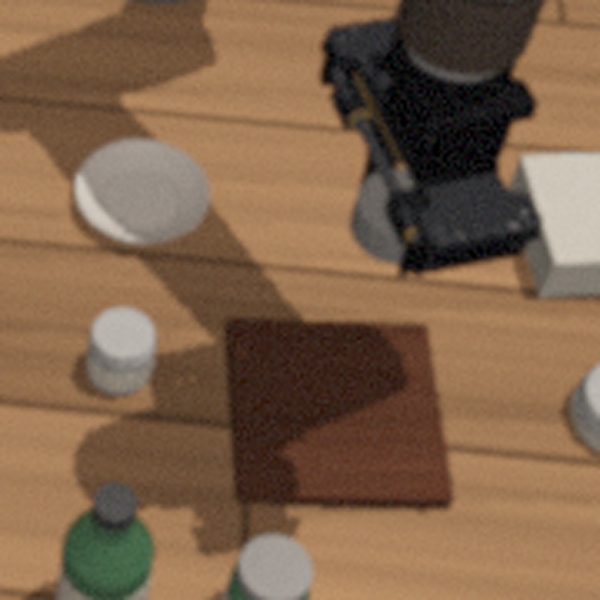

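Emit:
play_rows --commands '[{"fingers": 1,"tx": 0.035,"ty": 0,"tz": 0,"ax": 0,"ay": 0,"az": 0},{"fingers": 1,"tx": 0.075,"ty": 0,"tz": 0,"ax": 0,"ay": 0,"az": 0},{"fingers": 1,"tx": 0.115,"ty": 0,"tz": 0,"ax": 0,"ay": 0,"az": 0},{"fingers": 1,"tx": 0.15,"ty": 0,"tz": 0,"ax": 0,"ay": 0,"az": 0},{"fingers": 1,"tx": 0.18,"ty": 0,"tz": 0,"ax": 0,"ay": 0,"az": 0}]'

```text
time_s: 19.2
tcp_pos: [0.5713, 0.1721, 0.1303]
ee_rot: [[-0.002, -0.941, -0.339], [-0.001, -0.339, 0.941], [-1.0, 0.002, -0.0]]
wrist_force: [-0.4, 0.0, -0.5]
gripper_width: 0.713
```

Emit:
play_rows --commands '[{"fingers": 1,"tx": 0.03,"ty": 0,"tz": 0,"ax": 0,"ay": 0,"az": 0},{"fingers": 1,"tx": 0.055,"ty": 0,"tz": 0,"ax": 0,"ay": 0,"az": 0},{"fingers": 1,"tx": 0.075,"ty": 0,"tz": 0,"ax": 0,"ay": 0,"az": 0},{"fingers": 1,"tx": 0.09,"ty": 0,"tz": 0,"ax": 0,"ay": 0,"az": 0},{"fingers": 1,"tx": 0.09,"ty": 0,"tz": 0,"ax": 0,"ay": 0,"az": 0}]'

```text
time_s: 19.62
tcp_pos: [0.5707, 0.1721, 0.0622]
ee_rot: [[-0.005, -0.941, -0.34], [-0.003, -0.34, 0.941], [-1.0, 0.006, -0.001]]
wrist_force: [-0.7, -0.9, -1.0]
gripper_width: 0.712
```

```bash
python3 m.py 4
```

```text
t 19.82 w,F,M,yaw,p [  62.0135    0.2196    0.541    -0.0956    0.02      0.1087   -0.0028 -160.0667    0.5725    0.1735    0.0652] sd [0.0903 0.4595 0.3364 0.4236 0.0311 0.0261 0.0093 0.0233] Mz [-0.0039  0.0124 -0.0073 -0.0124] j6 -12.443253365959647
```

Emit:
play_rows --commands '[{"fingers": 1,"tx": 0.01,"ty": 0,"tz": 0,"ax": 0,"ay": 0,"az": 0},{"fingers": 1,"tx": 0.02,"ty": 0,"tz": 0,"ax": 0,"ay": 0,"az": 0},{"fingers": 1,"tx": 0.029,"ty": 0,"tz": 0,"ax": 0,"ay": 0,"az": 0},{"fingers": 1,"tx": 0.029,"ty": 0,"tz": 0,"ax": 0,"ay": 0,"az": 0},{"fingers": 1,"tx": 0.029,"ty": 0,"tz": 0,"ax": 0,"ay": 0,"az": 0}]'

```text
time_s: 20.23
tcp_pos: [0.5717, 0.1738, 0.0424]
ee_rot: [[-0.001, -0.94, -0.342], [-0.001, -0.342, 0.94], [-1.0, 0.002, -0.0]]
wrist_force: [0.2, 0.4, -0.8]
gripper_width: 0.713
```

```bash
python3 m.py 4
```

```text
t 20.43 w,F,M,yaw,p [  61.9464    0.1642   -0.3489   -0.7404   -0.0121    0.099    -0.0049 -160.0223    0.5723    0.1741    0.0432] sd [0.0725 0.2691 0.4616 0.0886 0.0318 0.0324 0.0278 0.0034] Mz [-0.0191 -0.0197  0.0431 -0.0239] j6 -12.448435091780757
```

Emit:
play_rows --commands '[{"fingers": 1,"tx": 0.001,"ty": 0,"tz": 0,"ax": 0,"ay": 0,"az": 0},{"fingers": 1,"tx": 0.002,"ty": 0,"tz": 0,"ax": 0,"ay": 0,"az": 0},{"fingers": 1,"tx": 0.003,"ty": 0,"tz": 0,"ax": 0,"ay": 0,"az": 0},{"fingers": 1,"tx": 0.003,"ty": 0,"tz": 0,"ax": 0,"ay": 0,"az": 0}]'

```text
time_s: 20.77
tcp_pos: [0.5721, 0.1739, 0.0408]
ee_rot: [[-0.0, -0.94, -0.341], [-0.0, -0.341, 0.94], [-1.0, 0.0, -0.0]]
wrist_force: [-0.0, 0.3, -0.3]
gripper_width: 0.712
```

```bash
python3 m.py 4
```

```text
t 20.97 w,F,M,yaw,p [  62.0092   -0.0391    0.1071   -0.6699   -0.0129    0.1212   -0.0006 -160.0348    0.5721    0.174     0.0409] sd [0.1827 0.5593 0.2634 0.6817 0.0168 0.0302 0.0287 0.0016] Mz [ 0.0334 -0.0068  0.0147 -0.0437] j6 -12.448860974673936
```

Lower by 1 mm at a time until contact shows.

Emit:
play_rows --commands '[{"fingers": 1,"tx": 0.001,"ty": 0,"tz": 0,"ax": 0,"ay": 0,"az": 0},{"fingers": 1,"tx": 0.0015,"ty": 0,"tz": 0,"ax": 0,"ay": 0,"az": 0},{"fingers": 1,"tx": 0.0015,"ty": 0,"tz": 0,"ax": 0,"ay": 0,"az": 0},{"fingers": 1,"tx": 0.0015,"ty": 0,"tz": 0,"ax": 0,"ay": 0,"az": 0}]'

```text
time_s: 21.3
tcp_pos: [0.5721, 0.174, 0.0397]
ee_rot: [[-0.0, -0.94, -0.341], [-0.0, -0.341, 0.94], [-1.0, 0.0, -0.0]]
wrist_force: [0.9, -0.4, -1.0]
gripper_width: 0.711
```

```bash
python3 m.py 3
```

```text
t 21.45 w,F,M,yaw,p [  61.9996   -0.5666   -0.8426   -0.7238    0.0012    0.1337   -0.0164 -160.0368    0.5722    0.174     0.0398] sd [0.1519 0.2184 0.1878 0.3193 0.0051 0.0391 0.0186 0.0009] Mz [ 0.0027 -0.0103 -0.0416] j6 -12.447354276442901
```

Emit:
play_rows --commands '[{"fingers": 1,"tx": 0.001,"ty": 0,"tz": 0,"ax": 0,"ay": 0,"az": 0},{"fingers": 1,"tx": 0.0015,"ty": 0,"tz": 0,"ax": 0,"ay": 0,"az": 0},{"fingers": 1,"tx": 0.0015,"ty": 0,"tz": 0,"ax": 0,"ay": 0,"az": 0},{"fingers": 1,"tx": 0.0015,"ty": 0,"tz": 0,"ax": 0,"ay": 0,"az": 0}]'

```text
time_s: 21.78
tcp_pos: [0.5721, 0.174, 0.0386]
ee_rot: [[-0.0, -0.94, -0.341], [-0.0, -0.341, 0.94], [-1.0, 0.0, -0.0]]
wrist_force: [0.3, 0.4, -0.9]
gripper_width: 0.715
```

```bash
python3 m.py 3
```

```text
t 21.93 w,F,M,yaw,p [  62.0419    0.264     0.226    -1.0225   -0.0068    0.1145   -0.018  -160.0356    0.5722    0.174     0.0387] sd [0.1587 0.5368 0.3339 0.517  0.0145 0.0137 0.0301 0.0007] Mz [-0.0169  0.0184 -0.0554] j6 -12.448430441777022
```

Emit:
play_rows --commands '[{"fingers": 1,"tx": 0.0005,"ty": 0,"tz": 0,"ax": 0,"ay": 0,"az": 0},{"fingers": 1,"tx": 0.001,"ty": 0,"tz": 0,"ax": 0,"ay": 0,"az": 0},{"fingers": 1,"tx": 0.001,"ty": 0,"tz": 0,"ax": 0,"ay": 0,"az": 0},{"fingers": 1,"tx": 0.001,"ty": 0,"tz": 0,"ax": 0,"ay": 0,"az": 0}]'

```text
time_s: 22.27
tcp_pos: [0.5721, 0.1739, 0.0379]
ee_rot: [[-0.0, -0.94, -0.341], [-0.0, -0.341, 0.94], [-1.0, 0.0, -0.0]]
wrist_force: [-0.3, 0.3, -1.0]
gripper_width: 0.717
```

```bash
python3 m.py 4
```

```text
t 22.47 w,F,M,yaw,p [  62.0228   -0.1271    0.1404   -0.8148    0.0008    0.1495   -0.0186 -160.0354    0.5722    0.174     0.0379] sd [0.2442 0.5371 0.4732 0.6913 0.0224 0.0328 0.0239 0.0023] Mz [-0.0586 -0.0014 -0.0154  0.001 ] j6 -12.44560413214239
```

Emit:
play_rows --commands '[{"fingers": 1,"tx": 0.0005,"ty": 0,"tz": 0,"ax": 0,"ay": 0,"az": 0},{"fingers": 1,"tx": 0.001,"ty": 0,"tz": 0,"ax": 0,"ay": 0,"az": 0},{"fingers": 1,"tx": 0.001,"ty": 0,"tz": 0,"ax": 0,"ay": 0,"az": 0},{"fingers": 1,"tx": 0.001,"ty": 0,"tz": 0,"ax": 0,"ay": 0,"az": 0}]'

```text
time_s: 22.8
tcp_pos: [0.5722, 0.174, 0.0375]
ee_rot: [[0.0, -0.94, -0.342], [0.0, -0.342, 0.94], [-1.0, -0.0, -0.0]]
wrist_force: [-1.6, 0.7, 2.1]
gripper_width: 0.714
```

```bash
python3 m.py 4
```

```text
t 23.0 w,F,M,yaw,p [  62.0902   -1.2414    0.2563    3.094    -0.0732    0.5247    0.0167 -160.0281    0.5722    0.174     0.0375] sd [0.164  0.4466 0.173  0.4446 0.0233 0.0363 0.0329 0.0016] Mz [ 0.0491 -0.017   0.0501 -0.0154] j6 -12.445459800848134
```

Contact: +3 N up. Open slowly, raise, and check.

Emit:
play_rows --commands '[{"fingers": -0.5,"tx": 0,"ty": 0,"tz": 0,"ax": 0,"ay": 0,"az": 0},{"fingers": -1,"tx": 0,"ty": 0,"tz": 0,"ax": 0,"ay": 0,"az": 0},{"fingers": -1,"tx": 0,"ty": 0,"tz": 0,"ax": 0,"ay": 0,"az": 0},{"fingers": -1,"tx": 0,"ty": 0,"tz": 0,"ax": 0,"ay": 0,"az": 0},{"fingers": -1,"tx": 0,"ty": 0,"tz": 0,"ax": 0,"ay": 0,"az": 0}]'

```text
time_s: 23.42
tcp_pos: [0.573, 0.1744, 0.0376]
ee_rot: [[0.002, -0.94, -0.342], [0.001, -0.342, 0.94], [-1.0, -0.002, 0.0]]
wrist_force: [2.5, 0.8, 2.6]
gripper_width: 0.951
```

```bash
python3 m.py 3
```

```text
t 23.57 w,F,M,yaw,p [  85.1967    2.2565    0.8815    2.8516    0.2103   -0.4216   -0.0072 -160.0164    0.5729    0.1744    0.0375] sd [0.4693 0.1239 0.09   0.3066 0.0085 0.0234 0.0407 0.0014] Mz [ 0.0411 -0.0044 -0.0583] j6 -12.446742527899842
```

Emit:
play_rows --commands '[{"fingers": -1,"tx": -0.01,"ty": 0,"tz": 0,"ax": 0,"ay": 0,"az": 0},{"fingers": -1,"tx": -0.03,"ty": 0,"tz": 0,"ax": 0,"ay": 0,"az": 0},{"fingers": -1,"tx": -0.06,"ty": 0,"tz": 0,"ax": 0,"ay": 0,"az": 0},{"fingers": -1,"tx": -0.1,"ty": 0,"tz": 0,"ax": 0,"ay": 0,"az": 0},{"fingers": -1,"tx": -0.15,"ty": 0,"tz": 0,"ax": 0,"ay": 0,"az": 0}]'

```text
time_s: 23.98
tcp_pos: [0.5693, 0.1726, 0.1481]
ee_rot: [[-0.008, -0.94, -0.341], [-0.004, -0.341, 0.94], [-1.0, 0.009, -0.001]]
wrist_force: [1.1, 0.6, 0.2]
gripper_width: 1.002
```

Emit:
play_rows --commands '[{"fingers": -1,"tx": -0.04,"ty": 0,"tz": -0.04,"ax": 0,"ay": 0,"az": 0},{"fingers": -1,"tx": -0.08,"ty": 0,"tz": -0.08,"ax": 0,"ay": 0,"az": 0},{"fingers": -1,"tx": -0.12,"ty": 0,"tz": -0.12,"ax": 0,"ay": 0,"az": 0},{"fingers": -1,"tx": -0.15,"ty": 0,"tz": -0.15,"ax": 0,"ay": 0,"az": 0},{"fingers": -1,"tx": -0.15,"ty": 0,"tz": -0.15,"ax": 0,"ay": 0,"az": 0}]'

```text
time_s: 24.4
tcp_pos: [0.6127, 0.0648, 0.268]
ee_rot: [[0.008, -0.941, -0.338], [0.001, -0.338, 0.941], [-1.0, -0.008, -0.002]]
wrist_force: [0.7, 0.6, 0.8]
gripper_width: 0.998
```

```bash
python3 m.py 4; python3 - <<'E'
from station import viewer,spotter
from u import *
P=[viewer.capture(n) for n in("scene","top")]
cv2.imwrite("pics/end.png",cv2.resize(P[0]["image"][130:370,150:470,::-1],(800,600),interpolation=cv2.INTER_CUBIC))
for p in P:
    for d in spotter.silhouettes("cap",p)[:2]:
        x0=ray(p,d["uv"],.04); print(d["score"],d["uv"],fit([p],[d["region"].astype(np.float32)],lambda x:cyl(x[0],x[1],.0312,.018,.046),list(x0)),d["region"].sum())
E
```

```text
t 24.6 w,F,M,yaw,p [  86.9614   -0.1225    0.4044   -0.4859    0.0388    0.1645   -0.0067 -160.1377    0.6098    0.0675    0.2622] sd [0.1302 0.2618 0.5052 0.5653 0.0236 0.0312 0.0122 0.0713] Mz [-0.0075  0.0129 -0.0201 -0.0122] j6 -1.5029736107501417
0.64 [424.1, 268.7] (array([0.57043622, 0.17594704]), np.float64(15.19140625)) 499
0.68 [244.6, 239.0] (array([0.57417299, 0.17428221]), np.float64(20.56640625)) 281
```

View pics/end.png

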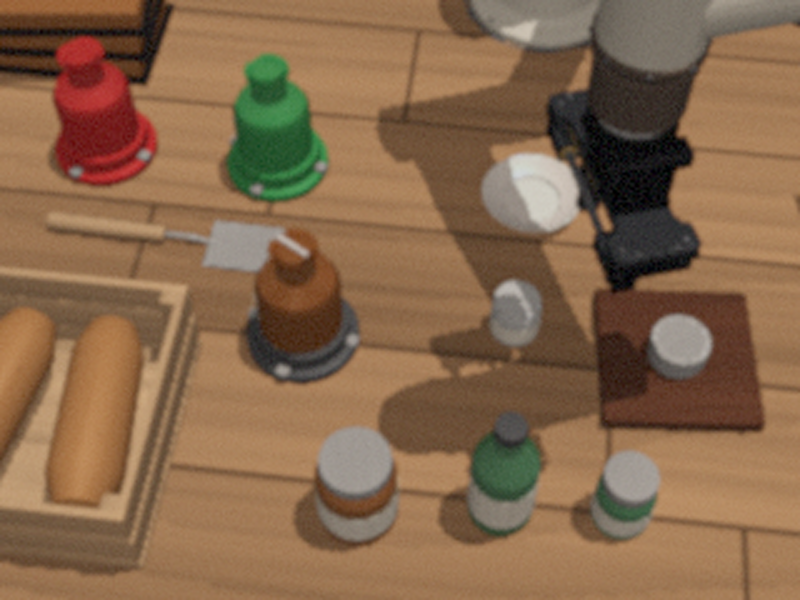

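The cap stands upright near the middle of the board, at about (680,345) in the crop. The jar is open, the bystanders are where they were, and the arm is clear.

```bash
python3 -c "
from station import job
print(job.finish_job())"
```

```text
the job is handed in; nothing more can be done
None
```

The cap is off the jar and standing open side down near the middle of the serving board, let go. I handed the job in after about 25 s of the 72 s allowed.

- **Breaking it loose:** The first high grip, with the 30 N squeeze, slipped round the cap for about 120° at around 1.0–1.3 Nm. I gripped again 9 mm lower, level with the cap's middle, and it came loose within about 15°.
- **Turning and lifting:** I turned it on gently with a light upward pull of 13–18 N. It rose by itself when the lugs cleared, just short of the stop. I did not turn it on to touch the stop, and the turning torque stayed near zero (0.3 Nm at most). I then lifted it straight up and set it down with about 3 N of contact.
- **Last checks:** The two camera fits put the cap at (0.570, 0.176) and (0.574, 0.174). They agree to about 4 mm, and the board's centre is about (0.572, 0.175). In the last picture the cap stands upright on the board, the jar neck is bare, and nothing looks moved. The fingers are open and clear, and the wrist force is about zero.
- **Small disagreement:** While the open fingers were still down at the board, the wrist read about 2–3 N, so the fingertips may have brushed the board or the cap. The reading went away when the gripper was raised.

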